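Sweep salvaged laptop parts into the parts bay

TASK

Clear the repair mat: with the fingertips, sweep the heat sink, the small round speaker and the hinge block across the mat into the three-sided parts bay, so that all three lie flat inside it, past its mouth. Push them along the mat without pinching, lifting or flicking them, and leave the jar, bit case and screwdriver where they are.

Things in the scene. Friction and masses are not known exactly. Their poses are not given: they have to be found in the camera images.
- bay: Parts bay: fixed U-shaped aluminium fence, no floor: parts slide in over the mat. Inside 180 mm wide (its x), 110 mm deep (its y); walls 5 mm thick, 20 mm high. Origin: centre of the inside, at mat height. Open mouth: the -y side, at y = -55 mm; back wall's inner face at y = +55, side walls' at x = -90 and +90 mm. +y points into the bay; z up.
- heatsink: Finned aluminium heat sink, 30 x 30 mm and 14 mm high, 28 g nominal. Loose, slides on the mat. Origin: centre of its underside, z up. Fingers may push its sides anywhere.
- speaker: Small round black laptop speaker, a disc 32 mm in diameter and 14 mm high, 35 g nominal. Loose, slides on the mat. Origin: centre of its underside, z up. Fingers may push its sides anywhere.
- hinge_block: Steel laptop hinge block with a dark barrel, 22 mm (its x) by 36 mm (its y), 14 mm high, 60 g nominal. Loose, slides on the mat. Origin: centre of its underside, z up. Fingers may push its sides anywhere.
- mat: Blue silicone repair mat fixed on the table, 420 mm (x) by 860 mm (y), 3 mm thick; its top is at world z = 0.003. Origin: centre of its underside. Parts, bay, jar, bit case and screwdriver stand on it.
- jar: Bystander: small lidded jar standing on the mat, 40 mm in diameter, 45 mm high. Origin: centre of its underside.
- bit_case: Bystander: black screwdriver-bit case lying on the mat, 36 mm (x) by 60 mm (y), 24 mm high. Origin: centre of its underside.
- screwdriver: Bystander: screwdriver lying on the mat along its own x axis, 180 mm long and 26 mm thick at the handle, handle to its -x. Origin: below its middle.

How it is judged:
By the outcome, as a careful person would: the job done as asked, in the order asked, and still so for the second after the job is handed in, with the robot touching nothing.
It also fails if it takes over 72 s, if anything falls off the work surface, if the arm or the gripper's body presses on something with over 40 N, if the wrist force passes 120 N, or if a joint passes its speed limit or range.

ROBOT

A 7-joint arm with a two-finger parallel gripper is mounted at the origin on the work surface. World frame = base frame: x ahead of the robot, y to its left, z up, the work surface at z = 0. Lengths are in m, angles in rad, forces in N, time in s.
With the tool pointing down it reaches from about 0.4 to 0.925 m from the base axis. Payload 4.1 kg.
Tool frame: the origin (TCP) lies on the centre line of the jaws, within the pads' length; the fingertips stand r.tip_extent ahead of it and the grasp point (between the pads) lies 11 mm behind it (r.tip_extent is the distance from the TCP to the fingertips, in m); z points along the fingers, y is the line along which they close (so a half turn about z gives the same grasp; the last joint's range is limited). The gripper opens to 85 mm and grips with 20 to 120 N. Pads are 22 mm wide; open, the fingers measure 114 mm over their backs; the gripper's body (76 mm by 85 mm) begins 54 mm behind the grasp point. The pads swing forward as they close: fully open they stand 13 mm farther back than shut.
Start: joints at [-0.099, 0.398, 0.045, 1.537, -0.019, 1.207, -0.051], TCP at [0.65, 0, 0.239] pointing down, gripper open.
Joint ranges: [-2.82, 2.82], [-0.49, 2.23], [-1.37, 1.46], [0, 2.46], [-1.36, 4.5], [0.23, 2], [-2.94, 2.94]. Speed limits (rad/s): [2.57, 2.57, 3.14, 3.14, 3.14, 3.14, 3.14].

INTERFACE

Orientations are given as a rotation vector (axis times angle).
In Python, from rig import r, camera, calibration gives the robot as it stands.
- The arm moves only by the shell command python3 -m inch 'ROWS' [FORCE]. ROWS is JSON, a list of rows, each a list of 7 numbers: the shift along the tool's x, y, z in m, then the turn, a rotation vector about the tool's x, y, z in degrees, then the finger opening in m, from 0 to 0.0854. A call has 1 to 12 rows; each row shifts and turns the commanded pose from where the row before left it, along the tool's axes as they then stand; what a row does not reach is not made up. A row lasts 1/8 s, in which the tool goes at most 62.5 mm and 10.7 degrees, less where a joint would pass 70% of its speed; a pose out of reach is approached as far as the arm can. A call with a gripper value outside its range is refused whole. The fingers move at their own pace and stop on an object; FORCE is the grip in N (left out, the last holds). Time passes only in rows, so rows that do not move let the fingers close. It gives the time, the measured TCP pose, the force, the opening and the grip force at its end, in the units of the state.
- r.get_state(): the state, without advancing time (a new reading comes with each control period).
- camera(name): name is "scene" or "side" or "wrist"; returns the picture (420x560x3 uint8, red, green, blue); there is no depth.
- calibration(name): a dict with "fx", "fy", "cx", "cy" (pixels), "camera_from_world" (4x4, takes a point from world to camera coordinates). Camera axes: x right, y up, looking along -z (the intrinsics and any distortion apply to the point x, -y, -z); pixel columns grow to the right and rows downward; lengths in m; the calibration is good to about 2 mm. A picture is of the moment at which its call begins: read the wrist's pose just before it. calibration takes no time and is no camera call; for the wrist camera it gives the pose at the moment of the call.
- r.sign_off(): hands the job in; it is judged then, once.
The state is a dict: "clock": time; "joint_pos": joint angles; "qd": joint speeds; "tau": joint torques, N m; "position": TCP position; "eef_rot": TCP orientation; "ft_force": force on the tool from outside, world axes, zero at the start; "torque": the same for the moment, N m; "opening": finger opening in m; "finger_force": force on a finger pad.
Only numpy, scipy, OpenCV 4.12 (cv2) and the standard library are available. Lean on these libraries where they do the work, as an engineer would, in place of code of your own. Each camera call takes 0.05 s, during which the arm holds its last target. There are 200 camera calls.

## Working session

There is one attempt and no reset: what is moved stays moved. The work goes in short steps, Python scripts to look and compute and a shell command to move; the robot and the scene stay as the last step left them, time stands still between calls to the robot, and variables do not carry over. Pictures are saved under pics/ and viewed, at most 10 in all, crops included, and the job is handed in when it is done.

```bash
mkdir -p pics; cat > h.py <<'E'
import numpy as np,cv2
from rig import r,camera,calibration
def ray(c,u,v,z):
    M=np.array(c["camera_from_world"]);R=M[:3,:3];o=-R.T@M[:3,3]
    p=np.array([(u-c["cx"])/c["fx"],-(v-c["cy"])/c["fy"],-1.]);d=R.T@p
    return (o+d*(z-o[2])/d[2]).round(4)
def proj(c,P):
    M=np.array(c["camera_from_world"]);q=M[:3,:3]@np.array(P)+M[:3,3]
    return c["cx"]+c["fx"]*q[0]/-q[2],c["cy"]+c["fy"]*q[1]/q[2]
E
python3 - <<'E'
from h import *
for n in("scene","side"):
    im=camera(n);cv2.imwrite(f"pics/{n}0.png",im[:,:,::-1])
    c=calibration(n);print(n,c)
s=r.get_state();print(s,r.tip_extent)
E
```

```text
scene {'fx': 477.25406396837684, 'fy': 477.25406396837684, 'cx': 288.38567944613715, 'cy': 208.97077484014838, 'camera_from_world': array([[-0.59697027,  0.80201926, -0.0197892 ,  0.32613017],
       [-0.58016502, -0.41453703,  0.70111882,  0.31780142],
       [ 0.55410744,  0.43002809,  0.7127698 , -1.47640886],
       [ 0.        ,  0.        ,  0.        ,  1.        ]])}
side {'fx': 465.64703806508663, 'fy': 465.64703806508663, 'cx': 277.3614504110811, 'cy': 211.4867927090148, 'camera_from_world': array([[ 0.64715225, -0.7620546 , -0.02160456, -0.37781701],
       [ 0.49969407,  0.40260699,  0.76695074, -0.30557984],
       [-0.5757602 , -0.50712957,  0.64134219, -0.54010109],
       [ 0.        ,  0.        ,  0.        ,  1.        ]])}
{'clock': 0.1, 'joint_pos': array([-0.0990237 ,  0.39912121,  0.04502905,  1.53773461, -0.01869637,
        1.20689741, -0.05066195]), 'qd': array([ 0.00177027,  0.00022207, -0.00246263, -0.00346962, -0.00158712,
        0.00063587, -0.00063321]), 'tau': array([ 3.69826899e-03, -4.76260614e+01,  1.37053739e+00, -2.54949743e+01,
        1.21164820e-02,  5.01686634e-03, -1.94127927e-05]), 'position': array([6.49455087e-01, 4.52221735e-05, 2.38373759e-01]), 'eef_rot': array([-2.22043200e+00, -2.22083641e+00,  2.06137860e-03]), 'ft_force': array([-0.22990878,  0.92668144,  0.37494895]), 'torque': array([ 0.05163698, -0.01453699,  0.01200118]), 'finger_force': 0.0, 'opening': 0.08509227548735022} 0.008
```

View pics/scene0.png

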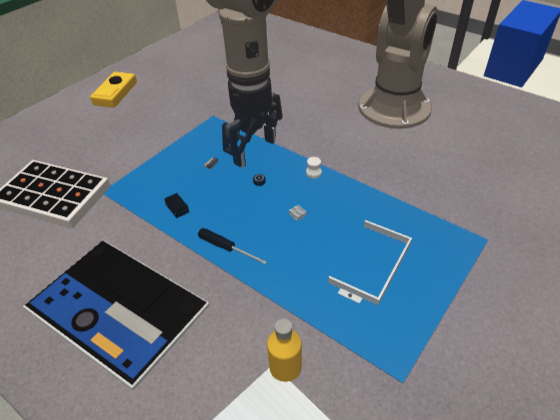

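View pics/side0.png

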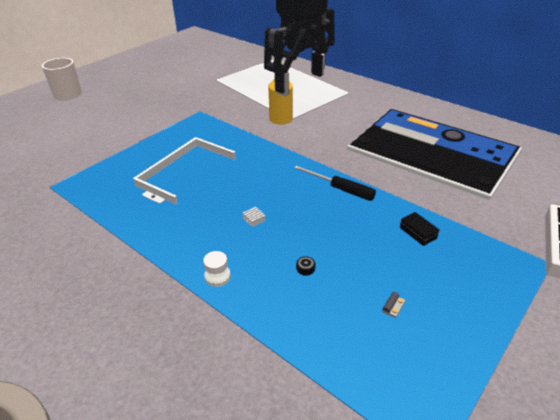

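Scene view: hinge block (211,162), speaker (259,180), heat sink (297,212), bay corners about (365,222), (410,238), (380,298), (330,280), jar (314,168). Side view: heat sink (254,216), speaker (306,265), hinge (395,304), jar (217,268), case (420,229), bay at upper left. In both, the parts form a row leading to the bay mouth.

```bash
cat >> h.py <<'E'
def blobs(n,im=None,z=.017):
    im=camera(n) if im is None else im
    c=calibration(n);h=cv2.cvtColor(im,cv2.COLOR_RGB2HSV)
    blue=cv2.inRange(h,(95,120,90),(115,255,255))
    blue=cv2.morphologyEx(blue,cv2.MORPH_OPEN,np.ones((2,2),np.uint8))
    cs,hi=cv2.findContours(blue,cv2.RETR_CCOMP,cv2.CHAIN_APPROX_NONE)
    for k,h_ in zip(cs,hi[0]):
        if h_[3]<0 or cv2.contourArea(k)<30: continue
        m=cv2.moments(k);u,v=m["m10"]/m["m00"],m["m01"]/m["m00"]
        # footprint-ish box: contour cast to mid height
        P=np.array([ray(c,*p[0],.010)[:2] for p in k],np.float32)
        (cx,cy),(w,l),a=cv2.minAreaRect(P*1000)
        print(n,"px",round(u),round(v),"at z=.010",ray(c,u,v,.010)[:2],"rect",round(cx),round(cy),round(w),round(l),round(a))
E
python3 - <<'E'
from h import *
for n in("scene","side"): blobs(n,cv2.imread(f"pics/{n}0.png")[:,:,::-1])
c=calibration("scene")
for p in[(365,222),(410,238),(380,298),(330,280)]:print("bay sc",ray(c,*p,.023))
c=calibration("side")
for p in[(235,154),(195,140),(136,180),(176,198)]:print("bay si",ray(c,*p,.023))
for n in("scene","side"):
    im=cv2.imread(f"pics/{n}0.png");x=(320,200,110,110) if n=="scene" else (125,130,120,80)
    y=im[x[1]:x[1]+x[3],x[0]:x[0]+x[2]];cv2.imwrite(f"pics/bay_{n}.png",cv2.resize(y,None,fx=5,fy=5))
E
```

```text
scene px 128 364 at z=.010 [1.0515 0.005 ] rect 1052 5 16 17 1
scene px 108 346 at z=.010 [ 1.0501 -0.055 ] rect 1050 -56 25 77 3
scene px 86 321 at z=.010 [ 1.0404 -0.1361] rect 1040 -136 56 54 86
scene px 49 301 at z=.010 [ 1.0561 -0.2355] rect 1056 -236 18 17 10
scene px 78 296 at z=.010 [ 1.0135 -0.1976] rect 1013 -198 19 16 86
scene px 65 293 at z=.010 [ 1.025  -0.2272] rect 1025 -227 18 17 9
scene px 66 282 at z=.010 [ 1.0064 -0.2483] rect 1006 -248 17 18 10
scene px 225 244 at z=.010 [ 0.7285 -0.0433] rect 726 -24 33 188 6
scene px 374 269 at z=.010 [0.5937 0.264 ] rect 580 249 225 121 6
scene px 298 213 at z=.010 [0.5532 0.035 ] rect 553 35 45 42 77
scene px 178 206 at z=.010 [ 0.7056 -0.2211] rect 705 -222 86 45 73
scene px 260 181 at z=.010 [ 0.5158 -0.1148] rect 516 -115 51 35 48
scene px 212 164 at z=.010 [ 0.5376 -0.2637] rect 537 -265 50 29 8
side px 395 306 at z=.010 [ 0.5334 -0.2747] rect 535 -275 49 25 7
side px 306 266 at z=.010 [ 0.5137 -0.1227] rect 514 -123 43 32 38
side px 217 269 at z=.010 [ 0.4156 -0.0127] rect 417 -11 86 45 54
side px 420 229 at z=.010 [ 0.7129 -0.2242] rect 714 -223 75 57 73
side px 254 217 at z=.010 [0.552  0.0286] rect 553 29 50 41 75
side px 345 185 at z=.010 [ 0.7389 -0.0475] rect 737 -22 43 189 6
side px 176 169 at z=.010 [0.5621 0.2659] rect 574 250 233 142 6
bay sc [0.4959 0.1844 0.023 ]
bay sc [0.4799 0.2908 0.023 ]
bay sc [0.6594 0.3144 0.023 ]
bay sc [0.6811 0.2088 0.023 ]
bay si [0.67  0.193 0.023]
bay si [0.6551 0.3053 0.023 ]
bay si [0.4757 0.2831 0.023 ]
bay si [0.4882 0.1736 0.023 ]
```

View pics/bay_side.png

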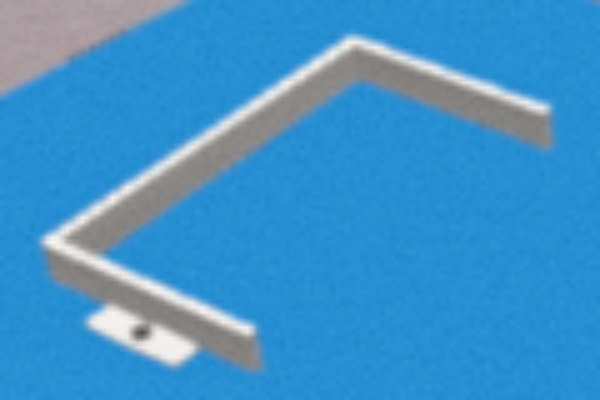

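View pics/bay_scene.png

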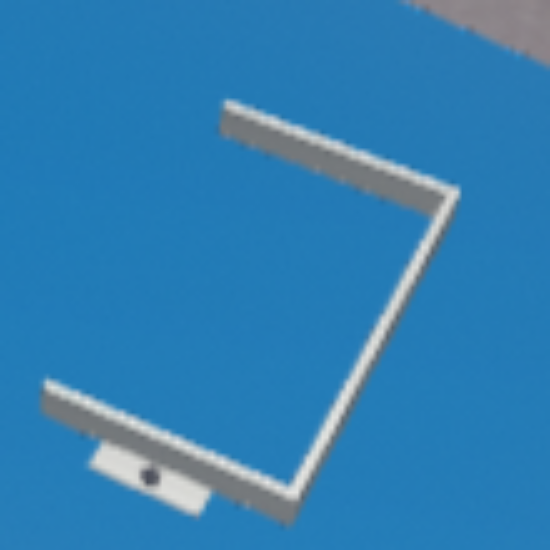

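The bay is turned about 7°, with its centre near (0.575, 0.245). The heat sink is at (0.553, 0.032), the speaker at (0.515, -0.119) and the hinge at (0.536, -0.269). I'll nearly close the fingers for a two-point push and hover behind the heat sink, turned 18° toward the right lane of the bay.

```bash
python3 -m inch '[[0,-0.028,0.03,0,0,0,0.012],[-0.004,-0.028,0.04,0,0,0,0.012],[-0.004,-0.028,0.04,0,0,0,0.012],[-0.004,-0.028,0.04,0,0,0,0.012],[0,0,0.02,0,0,9,0.012],[0,0,0,0,0,9,0.012],[0,0,0,0,0,0,0.012],[0,0,0,0,0,0,0.012]]' 30
python3 - <<'E'
from h import *
print(r.tip_extent)
c=calibration("side")
im=camera("side");a=np.hstack([im[150:330,150:450]]);cv2.imwrite("pics/s1.png",cv2.resize(a,(800,480))[:,:,::-1])
print("jar",ray(c,217,262,.048),ray(c,217,276,.003))
E
```

```text
clock: 1.1
position: [0.5382, -0.0119, 0.0695]
eef_rot: [2.539, 1.85, 0.001]
ft_force: [0.1, 0.9, 0.1]
opening: 0.0118
finger_force: 0.0
0.008
jar [ 0.4043 -0.0301  0.048 ] [ 0.4095 -0.0181  0.003 ]
```

View pics/s1.png

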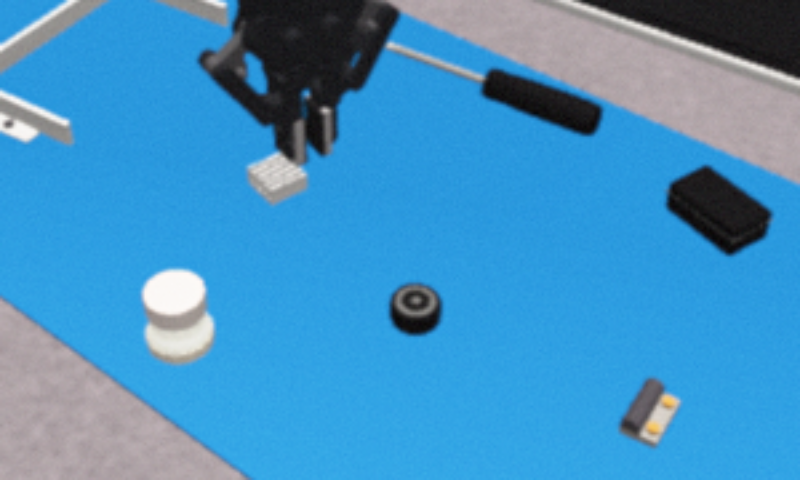

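The hand is hovering just behind the heat sink, which sits at about (277,178) in the crop. The jar at (178,315) is well clear, and the speaker is at (415,308). I'll descend and push.

```bash
python3 -m inch '[[0,0,0.03,0,0,0,0.012],[0,0,0.02,0,0,0,0.012],[0,0,0.005,0,0,0,0.012],[0.008,0,0,0,0,0,0.012],[0.01,0,0,0,0,0,0.012],[0.012,0,0,0,0,0,0.012],[0.014,0,0,0,0,0,0.012],[0.014,0,0,0,0,0,0.012],[0.014,0,0,0,0,0,0.012],[0.012,0,0,0,0,0,0.012],[0.008,0,0,0,0,0,0.012],[0.004,0,0,0,0,0,0.012]]'
python3 - <<'E'
from h import *
blobs("scene");im=camera("side");blobs("side",im);a=im[100:280,130:430];cv2.imwrite("pics/s2.png",cv2.resize(a,(800,480))[:,:,::-1])
E
```

```text
clock: 2.65
position: [0.5678, 0.0799, 0.0143]
eef_rot: [2.541, 1.847, -0.0]
ft_force: [0.1, -0.2, 0.4]
opening: 0.0122
finger_force: 0.2
scene px 128 364 at z=.010 [1.0515 0.005 ] rect 1052 5 16 17 1
scene px 108 346 at z=.010 [ 1.0501 -0.055 ] rect 1050 -56 25 77 3
scene px 86 321 at z=.010 [ 1.0403 -0.136 ] rect 1040 -136 56 54 86
scene px 49 301 at z=.010 [ 1.0561 -0.2355] rect 1056 -236 18 17 10
scene px 78 296 at z=.010 [ 1.0135 -0.1976] rect 1013 -198 19 16 86
scene px 65 293 at z=.010 [ 1.025  -0.2272] rect 1025 -227 18 17 9
scene px 66 282 at z=.010 [ 1.0064 -0.2483] rect 1006 -248 17 18 10
scene px 225 244 at z=.010 [ 0.7285 -0.0434] rect 726 -24 33 188 6
scene px 374 269 at z=.010 [0.5936 0.264 ] rect 580 249 225 121 6
scene px 178 206 at z=.010 [ 0.7056 -0.2211] rect 705 -222 86 45 73
scene px 260 181 at z=.010 [ 0.5158 -0.1148] rect 516 -115 51 35 48
scene px 212 164 at z=.010 [ 0.5376 -0.2637] rect 537 -265 50 29 8
side px 395 306 at z=.010 [ 0.5334 -0.2748] rect 535 -275 49 25 7
side px 306 266 at z=.010 [ 0.5137 -0.1227] rect 514 -123 43 32 38
side px 217 269 at z=.010 [ 0.4156 -0.0128] rect 417 -12 85 45 50
side px 420 229 at z=.010 [ 0.7129 -0.2243] rect 714 -223 74 57 73
side px 345 185 at z=.010 [ 0.7388 -0.0468] rect 736 -22 43 189 6
```

View pics/s2.png

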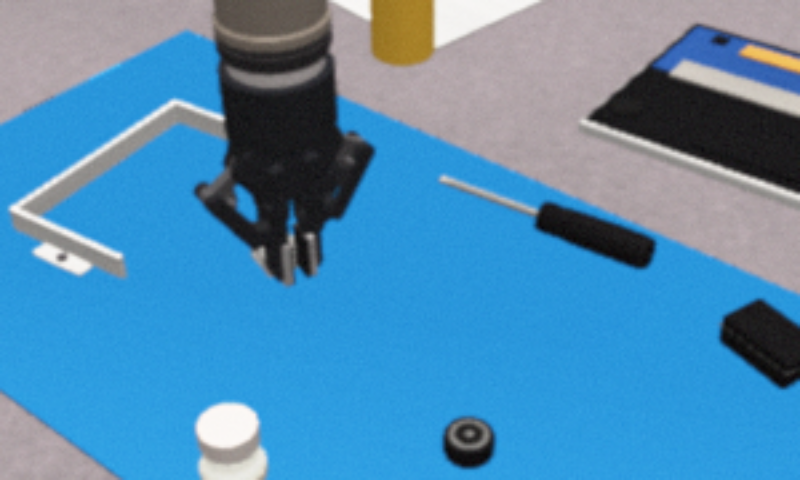

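The fingers at (290,265) are pushing the heat sink, of which a sliver shows to their left. The jar and speaker haven't moved, so I'll continue into the bay.

```bash
python3 -m inch '[[0.008,0,0,0,0,0,0.012],[0.014,0,0,0,0,0,0.012],[0.016,0,0,0,0,0,0.012],[0.018,0,0,0,0,0,0.012],[0.018,0,0,0,0,0,0.012],[0.018,0,0,0,0,0,0.012],[0.018,0,0,0,0,0,0.012],[0.018,0,0,0,0,0,0.012],[0.016,0,0,0,0,0,0.012],[0.012,0,0,0,0,0,0.012],[0.008,0,0,0,0,0,0.012],[0.004,0,0,0,0,0,0.012]]'
python3 -m inch '[[-0.008,0,0,0,0,0,0.012],[-0.012,0,0,0,0,0,0.012],[0,0,-0.03,0,0,0,0.012],[0,0,-0.03,0,0,0,0.012],[-0.04,0,0,0,0,-9,0.012],[-0.05,0,0,0,0,-9,0.012],[-0.05,0,0,0,0,0,0.012],[-0.05,-0.02,0,0,0,0,0.012]]'
python3 - <<'E'
from h import *
for n in("scene","side"):
    im=camera(n);cv2.imwrite(f"pics/{n}3.png",im[:,:,::-1])
    x=(300,190,140,120) if n=="scene" else (120,120,140,120)
    a=cv2.resize(im[x[1]:x[1]+x[3],x[0]:x[0]+x[2]],(400,343))
    L=np.hstack([L,a]) if n=="side" else a
cv2.imwrite("pics/c3.png",L[:,:,::-1])
E
```

```text
clock: 4.25
position: [0.6197, 0.2394, 0.0143]
eef_rot: [2.541, 1.847, -0.0]
ft_force: [0.0, -0.1, -0.1]
opening: 0.0121
finger_force: 0.2
clock: 5.25
position: [0.5734, 0.0291, 0.0747]
eef_rot: [2.223, 2.218, 0.001]
ft_force: [0.1, -0.3, -0.0]
opening: 0.012
finger_force: 0.0
```

View pics/c3.png

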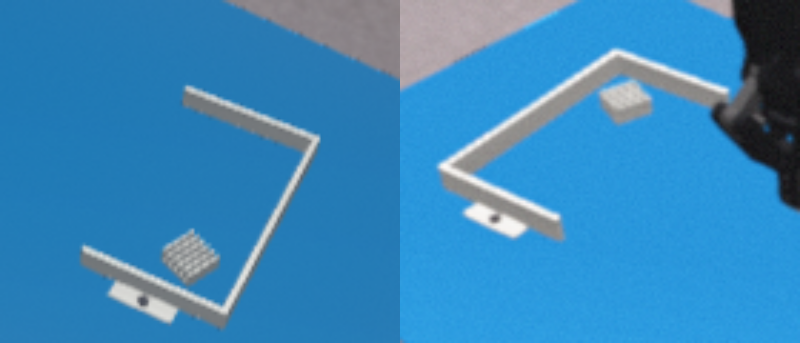

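The heat sink lies fully inside the bay at crop (190,257) on the left and (627,100) on the right. Next is the speaker, a nearly straight push into the left lane.

```bash
python3 -m inch '[[-0.05,-0.015,0,0,0,1.3,0.012],[-0.05,-0.015,0,0,0,0,0.012],[-0.05,-0.015,0,0,0,0,0.012],[-0.044,-0.012,0,0,0,0,0.012],[0,0,0,0,0,0,0.012],[0,0,0.03,0,0,0,0.012],[0,0,0.025,0,0,0,0.012],[0,0,0.005,0,0,0,0.012]]'
```

```text
clock: 6.35
position: [0.5115, -0.1593, 0.0129]
eef_rot: [-2.244, -2.195, 0.002]
ft_force: [-0.5, 0.7, 0.7]
opening: 0.012
finger_force: 0.0
```

```bash
python3 -m inch '[[0,0.003,-0.001,0,0,0,0.012],[0.008,0,0,0,0,0,0.012],[0.008,0,0,0,0,0,0.012],[0.01,0,0,0,0,0,0.012],[0.012,0,0,0,0,0,0.012],[0.014,0,0,0,0,0,0.012],[0.016,0,0,0,0,0,0.012],[0.016,0,0,0,0,0,0.012],[0.016,0,0,0,0,0,0.012],[0.016,0,0,0,0,0,0.012],[0.016,0,0,0,0,0,0.012],[0.012,0,0,0,0,0,0.012]]'
python3 -m inch '[[0.012,0,0,0,0,0,0.012],[0.016,0,0,0,0,0,0.012],[0.016,0,0,0,0,0,0.012],[0.016,0,0,0,0,0,0.012],[0.016,0,0,0,0,0,0.012],[0.016,0,0,0,0,0,0.012],[0.016,0,0,0,0,0,0.012],[0.016,0,0,0,0,0,0.012],[0.012,0,0,0,0,0,0.012],[0.006,0,0,0,0,0,0.012],[0,0,0,0,0,0,0.012]]'
python3 - <<'E'
from h import *
im=camera("scene");a=im[130:310,200:440];b=camera("side")[100:280,120:360]
cv2.imwrite("pics/c4.png",cv2.resize(np.hstack([a,b]),(800,300))[:,:,::-1])
E
```

```text
clock: 7.85
position: [0.5193, -0.0152, 0.0153]
eef_rot: [-2.246, -2.197, -0.0]
ft_force: [0.1, -0.4, 0.0]
opening: 0.012
finger_force: 0.1
clock: 9.22
position: [0.5225, 0.1258, 0.0153]
eef_rot: [2.246, 2.197, 0.0]
ft_force: [-0.2, 1.0, 0.3]
opening: 0.0123
finger_force: 0.0
```

View pics/c4.png

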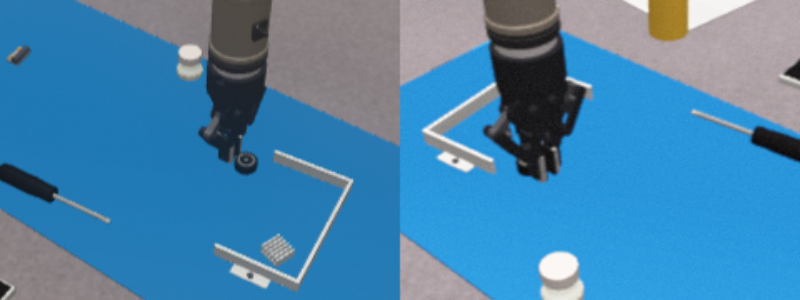

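The speaker is still ahead of the fingers, at about pixel (347,226) in the scene view, just short of the mouth. I'll check how well it is centred before going on.

```bash
python3 - <<'E'
from h import *
c=calibration("scene");print(ray(c,347.5,226.5,.012))
print(proj(c,(.5235,.152,.012)))
E
```

```text
[0.5224 0.1543 0.012 ]
(np.float64(346.4265904970279), np.float64(226.35107136414857))
```

It's centred. I'll finish this push, back off, lift, and move to behind the hinge.

```bash
python3 -m inch '[[0.008,0,0,0,0,0,0.012],[0.014,0,0,0,0,0,0.012],[0.016,0,0,0,0,0,0.012],[0.016,0,0,0,0,0,0.012],[0.016,0,0,0,0,0,0.012],[0.014,0,0,0,0,0,0.012],[0.01,0,0,0,0,0,0.012],[0.006,0,0,0,0,0,0.012],[0.002,0,0,0,0,0,0.012]]'
python3 -m inch '[[-0.008,0,0,0,0,0,0.012],[-0.012,0,0,0,0,0,0.012],[0,0,-0.03,0,0,0,0.012],[0,0,-0.03,0,0,0,0.012],[-0.05,0,0,0,0,0,0.012],[-0.06,0,0,0,0,0,0.012],[-0.06,0,0,0,0,0,0.012],[-0.06,0,0,0,0,0,0.012],[-0.06,0,0,0,0,0,0.012],[-0.06,0,0,0,0,0,0.012],[-0.06,0,0,0,0,0,0.012],[0,0,0,0,0,0,0.012]]'
python3 - <<'E'
from h import *
im=camera("scene");a=im[130:310,200:440];b=camera("side")[100:280,120:360]
cv2.imwrite("pics/c5.png",cv2.resize(np.hstack([a,b]),(800,300))[:,:,::-1])
print(r.get_state()["position"])
E
```

```text
clock: 10.45
position: [0.5248, 0.2276, 0.0153]
eef_rot: [2.246, 2.196, -0.0]
ft_force: [-0.7, -0.7, 1.0]
opening: 0.0116
finger_force: 0.2
clock: 11.95
position: [0.5126, -0.2107, 0.0757]
eef_rot: [2.258, 2.18, -0.004]
ft_force: [-0.5, 0.5, 0.1]
opening: 0.0121
finger_force: 0.0
[ 0.51388114 -0.20379891  0.07517794]
```

View pics/c5.png

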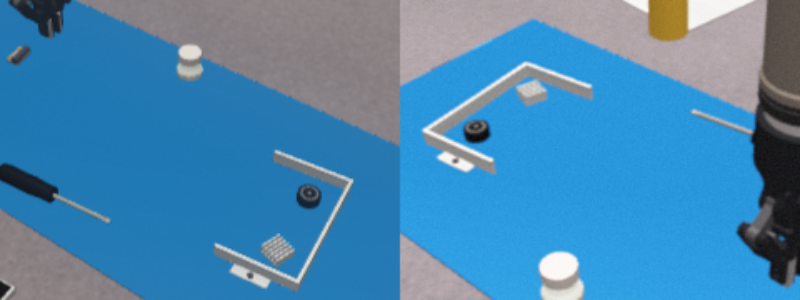

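Both are inside the bay: speaker at crop (308,195), heat sink (278,249). Next is the hinge, whose long side lies across the push. I'll use a 4.6° heading into the middle lane.

```bash
python3 -m inch '[[-0.04,0.007,0,0,0,0,0.012],[-0.04,0.007,0,0,0,0,0.012],[-0.027,0.006,0,0,0,0,0.012],[0,0,0,0,0,3.3,0.012],[0,0,0,0,0,0,0.012],[0,0,0,0,0,0,0.012]]'
```

```text
clock: 12.8
position: [0.5329, -0.308, 0.0751]
eef_rot: [-2.305, -2.134, -0.001]
ft_force: [1.0, 0.6, -0.2]
opening: 0.0122
finger_force: 0.0
```

```bash
python3 -m inch '[[0,0,0.03,0,0,0,0.012],[0,0,0.025,0,0,0,0.012],[0,0,0.005,0,0,0,0.012],[0.006,0,0,0,0,0,0.012],[0.008,0,0,0,0,0,0.012],[0.01,0,0,0,0,0,0.012],[0.012,0,0,0,0,0,0.012],[0.014,0,0,0,0,0,0.012],[0.016,0,0,0,0,0,0.012],[0.016,0,0,0,0,0,0.012],[0.012,0,0,0,0,0,0.012],[0.006,0,0,0,0,0,0.012]]'
python3 - <<'E'
from h import *
im=camera("scene");a=im[110:290,180:420];b=camera("side")[160:340,250:490]
cv2.imwrite("pics/c6.png",cv2.resize(np.hstack([a,b]),(800,300))[:,:,::-1])
E
```

```text
clock: 14.3
position: [0.5408, -0.2088, 0.0152]
eef_rot: [-2.307, -2.132, -0.0]
ft_force: [0.8, -0.3, -0.2]
opening: 0.0119
finger_force: 0.1
```

View pics/c6.png

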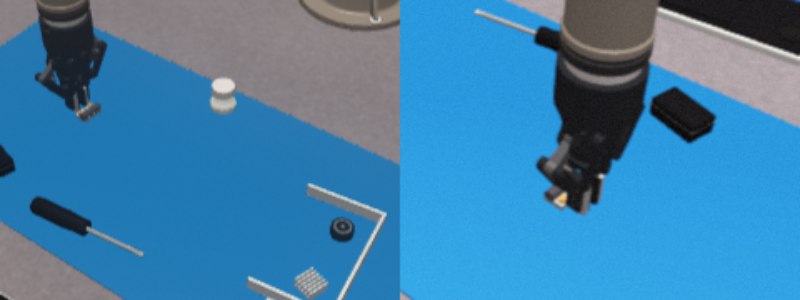

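The hinge is squarely ahead of the fingertips, at crop (90,112) on the left. I've used all 10 views, so the remaining checks will be numeric.

```bash
python3 -m inch '[[0.008,0,0,0,0,0,0.012],[0.012,0,0,0,0,0,0.012],[0.016,0,0,0,0,0,0.012],[0.016,0,0,0,0,0,0.012],[0.016,0,0,0,0,0,0.012],[0.016,0,0,0,0,0,0.012],[0.016,0,0,0,0,0,0.012],[0.016,0,0,0,0,0,0.012],[0.016,0,0,0,0,0,0.012],[0.016,0,0,0,0,0,0.012],[0.016,0,0,0,0,0,0.012],[0.016,0,0,0,0,0,0.012]]'
python3 -m inch '[[0.016,0,0,0,0,0,0.012],[0.016,0,0,0,0,0,0.012],[0.016,0,0,0,0,0,0.012],[0.016,0,0,0,0,0,0.012],[0.016,0,0,0,0,0,0.012],[0.016,0,0,0,0,0,0.012],[0.016,0,0,0,0,0,0.012],[0.016,0,0,0,0,0,0.012],[0.012,0,0,0,0,0,0.012],[0.006,0,0,0,0,0,0.012],[0,0,0,0,0,0,0.012]]'
python3 - <<'E'
from h import *
s=r.get_state();p=s["position"];print(p)
for n in("scene","side"):
    im=camera(n);c=calibration(n);h=cv2.cvtColor(im,cv2.COLOR_RGB2HSV)
    m=cv2.inRange(h,(95,120,90),(115,255,255))
    q=p+np.array([.0017,.022,0]);q[2]=.012;u,v=map(round,proj(c,q));print(n,u,v,"expected hinge; nonblue map:")
    for y in range(v-14,v+15,2):print("".join(".#"[int(m[y,x]==0)] for x in range(u-26,u+27)))
E
```

```text
clock: 15.9
position: [0.5552, -0.0296, 0.0153]
eef_rot: [2.309, 2.131, 0.0]
ft_force: [0.1, 0.3, 0.5]
opening: 0.0119
finger_force: 0.3
clock: 17.27
position: [0.5668, 0.1153, 0.0153]
eef_rot: [-2.308, -2.131, -0.0]
ft_force: [-0.5, -0.5, 1.0]
opening: 0.0121
finger_force: 0.0
[0.56677824 0.1152688  0.01527731]
scene 331 235 expected hinge; nonblue map:
##########################...........................
..########################...........................
.....#####################...........................
........##################...........................
...........###############...........................
...........##################........................
...........##########....#########...................
..............######...############..................
..................#.##############...................
...................#############.....................
...................###########.......................
......................#####..........................
.....................................................
.........................................
[... 218 characters left out ...]
..........###############################...........
.............#############################...........
.................#########################...........
...................#######################...........
...................#######################...........
................##########################...........
................##########################...........
.................#################..######...........
...................###############...................
......................##.....#####...................
.....................................................
.....................................................
.....................................................
```

The hinge is centred in front of the fingers. I'll do the last stretch, then back off and lift away.

```bash
python3 -m inch '[[0.008,0,0,0,0,0,0.012],[0.014,0,0,0,0,0,0.012],[0.016,0,0,0,0,0,0.012],[0.016,0,0,0,0,0,0.012],[0.016,0,0,0,0,0,0.012],[0.014,0,0,0,0,0,0.012],[0.01,0,0,0,0,0,0.012],[0.006,0,0,0,0,0,0.012],[0.002,0,0,0,0,0,0.012]]'
python3 -m inch '[[-0.008,0,0,0,0,0,0.012],[-0.012,0,0,0,0,0,0.012],[0,0,-0.03,0,0,0,0.012],[0,0,-0.04,0,0,0,0.012],[-0.05,0,-0.03,0,0,0,0.012],[-0.06,0,-0.03,0,0,0,0.012],[-0.06,0,-0.03,0,0,0,0.012],[-0.06,0,-0.03,0,0,0,0.012],[-0.05,0,0,0,0,0,0.012],[-0.05,0,0,0,0,0,0.012],[0,0,0,0,0,0,0.012],[0,0,0,0,0,0,0.012]]'
python3 - <<'E'
from h import *
R=np.array([[.9925,.122],[-.122,.9925]])
for n in("scene","side"):
    im=camera(n);blobs(n,im);c=calibration(n)
    h=cv2.cvtColor(im,cv2.COLOR_RGB2HSV);m=cv2.inRange(h,(95,120,90),(115,255,255))==0
    print(n,"bay-frame top map (x -95..95, y 60..-60), z=.012")
    for y in range(62,-70,-7):
        s=""
        for x in range(-98,100,4):
            w=np.array([.575,.245])+R.T@(np.array([x,y])/1000);u,v=proj(c,(*w,.012));s+=".#"[int(m[round(v),round(u)])]
        print(f"{y:4d}",s)
E
```

```text
clock: 18.5
position: [0.5749, 0.2165, 0.0153]
eef_rot: [2.309, 2.131, -0.0]
ft_force: [0.1, -1.0, 0.6]
opening: 0.012
finger_force: 0.3
clock: 20.0
position: [0.5473, -0.1204, 0.199]
eef_rot: [-2.31, -2.128, -0.001]
ft_force: [-0.8, 0.3, -0.2]
opening: 0.0118
finger_force: 0.0
scene px 128 364 at z=.010 [1.0515 0.005 ] rect 1052 5 16 17 1
scene px 108 346 at z=.010 [ 1.0501 -0.055 ] rect 1050 -56 25 77 3
scene px 86 321 at z=.010 [ 1.0403 -0.136 ] rect 1040 -136 56 54 86
scene px 49 301 at z=.010 [ 1.0561 -0.2355] rect 1056 -236 18 17 10
scene px 78 296 at z=.010 [ 1.0135 -0.1976] rect 1013 -198 19 16 86
scene px 65 293 at z=.010 [ 1.025  -0.2272] rect 1025 -227 18 17 9
scene px 66 282 at z=.010 [ 1.0064 -0.2483] rect 1006 -248 17 18 10
scene px 369 261 at z=.010 [0.5802 0.2439] rect 579 244 26 47 85
scene px 386 249 at z=.010 [0.5283 0.2575] rect 528 257 45 33 28
scene px 225 244 at z=.010 [ 0.7285 -0.0435] rect 726 -24 33 188 6
scene px 373 271 at z=.010 [0.5995 0.2648] rect 580 249 225 121 6
scene px 178 206 at z=.010 [ 0.7056 -0.2211] rect 705 -222 86 45 73
scene bay-frame top m
[... 1843 characters left out ...]
............###########.####
  13 ######..#########................###########..####
   6 ######..########.....#######.....##########...####
  -1 #####....#####......###########.##########...#####
  -8 ######..............##########.....#####.....#####
 -15 ######.............##########.................####
 -22 ######................######..................####
 -29 ######........................................####
 -36 ######........................................####
 -43 #####.........................................####
 -50 ####..........................................####
 -57 ##............................................##..
 -64 ..................................................
```

All three parts are inside and well past the mouth (nearest edge about 30 mm in). The jar, case and screwdriver are where they were, and the arm is clear.

```bash
python3 -c "
from rig import r
print(r.sign_off())"
```

```text
the job is handed in; nothing more can be done
None
```

I swept the heat sink, speaker and hinge block, in that order, into the parts bay; the last camera check showed all three inside past the mouth and the bystanders unmoved, and I handed the job in at about 20 s (no verdict was returned).

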